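# Shut and secure the diffuser frame of an inspection light box

### The arm

A 7-joint arm with a two-finger parallel gripper is mounted at the origin on the work surface. World frame = base frame: x ahead of the robot, y to its left, z up, the work surface at z = 0. Lengths are in m, angles in rad, forces in N, time in s.
With the tool pointing down it reaches from about 0.4 to 0.85 m from the base axis. Payload 10.4 kg.
Tool frame: the origin (TCP) lies between the finger pads; the fingertips stand manip.finger_overhang ahead of it and the grasp point (between the pads) lies 11 mm behind it (manip.finger_overhang is the distance from the TCP to the fingertips, in m); x points along the fingers, z is the direction in which the jaws open and shut, and the axes are right-handed (so a half turn about x gives the same grasp; the last joint's range is limited). The gripper opens to 85 mm and grips with 20 to 120 N. Pads are 22 mm wide; open, the fingers measure 114 mm over their backs; the gripper's body (76 mm by 85 mm) begins 54 mm behind the grasp point. The pads swing forward as they close: fully open they stand 13 mm farther back than shut.
Start: joints at [-1.168, 0.332, -0.065, 1.46, 0.022, 1.35, -0.088], TCP at [0.258, 0.569, 0.239] pointing down, gripper open.
Joint ranges: [-2.6, 2.6], [-0.5, 2.12], [-1.47, 1.34], [0.16, 2.42], [-1.27, 4.41], [0.06, 2.06], [-2.6, 2.6]. Speed limits (rad/s): [2.22, 2.22, 2.79, 2.79, 3.14, 3.14, 3.14].

### API

Orientations are given as a unit quaternion [x, y, z, w].
In Python, from workcell import get_obs, camera, workorder, manip gives the robot as it stands. The module is installed in compiled form; this text tells all that it offers.
- The arm moves only by the tool play_rows, never from a script. Its argument "increments" is text: rows parted by semicolons, each of 4 numbers parted by spaces: the shift along the tool's x, y, z in m, then the turn about the tool's x in rad. A call has 1 to 20 rows; each row shifts and turns the pose as measured when the row begins, along the tool's axes as they then stand; what a row does not reach is not made up. A row lasts 1/10 s, in which the tool goes at most 50 mm and 8.59 degrees, less where a joint would pass 70% of its speed; a pose out of reach is approached as far as the arm can. A call is refused whole if a number of a shift passes 0.05 or a number of a turn 0.15, either way. A call with a gripper value outside its range is refused whole. "hand" is the gripper command: -1 is fully open, 1 is shut, values between are in proportion, set as the call begins (left out, the last holds). The fingers move at their own pace and stop on an object; "squeeze" is the grip in N (left out, the last holds). Time passes only in rows, so rows that do not move let the fingers close. It gives the time, the measured TCP pose, the force and the opening at its end, in the units of the state.
- get_obs(): the state, without advancing time (a new reading comes with each control period).
- camera(name): name is "scene" or "top" or "wrist"; returns a dict with "img" (400x640x3 uint8, blue, green, red), "fov_y" (degrees; the focal length in pixels is half the picture's height over the tangent of half this angle, whatever the lens; pixels are square), "cx", "cy" (the principal point, pixels), "distortion" ([k1, k2, p1, p2, k3] as OpenCV has them; the pictures are not rectified), "R" (3x3) and "t" (3): a world point X has camera coordinates R X + t; the wrist camera has in their place "tool_from_camera" (4x4, takes a point from camera to tool coordinates, whose origin is the TCP and whose axes are the tool frame's). Camera axes: x right, y down, z forward; pixel columns grow to the right and rows downward; lengths in m; the calibration is good to about 2 mm. A picture is of the moment at which its call begins: read the wrist's pose just before it. There is no depth.
- workorder.hand_in(): hands the job in, once; it reports no verdict.
The state is a dict: "clock": time; "joint_pos": joint angles; "joint_velocities": joint speeds; "tau": joint torques, N m; "position": TCP position; "ee_rot": TCP orientation; "ft_force": force on the tool from outside, world axes, zero at the start; "torque": the same for the moment, N m; "grip_width": opening from 0.0 (shut) to 1.0 (fully open).
Only numpy, scipy, OpenCV 4.12 (cv2) and the standard library are available. Lean on these libraries where they do the work, as an engineer would, in place of code of your own. Each camera call takes 0.05 s, during which the arm holds its last target.

### The job

The diffuser of the sloping light box under the magnifier lamp has just been cleaned and its hinged frame still stands open. Press the frame down until it is fully home in the box, then swing the turnbutton up until it stands square across the middle of the frame's bottom rail, so that the frame is held shut. Leave the lamp station's surroundings (glass bells, cleaner bottle, tape dispenser, caliper, marker) where they stand.

Things in the scene. Friction and masses are not known exactly. Their poses are not given: they have to be found in the camera images.
- light_box: white shallow tray, 267 mm up the slope x 300 wide x 45 deep, leaning at 35 degrees on a fixed stand. Origin: the turnbutton's pivot, on the tray's face, in the middle of the 44 mm wide bottom rim, about 85 mm above the table. Axes: +x straight up the slope, +y along the rim (left as seen from the robot), +z square out of the face, 35 degrees from vertical towards the robot
- stand_base (a point): middle of the stand's base plate (260 mm deep x 300 wide, top 14 mm above the table), on its top; the stand is fixed
- lamp_ring (a point): centre of the underside of the fixed magnifier ring lamp (190 mm across, 35 mm thick, level, 315 mm above the table) that hangs over the light box's upper half. Measured level, its near edge is 20 mm beyond the turnbutton's pivot, so an upright gripper strikes it: come in from the robot's side, tilted square to the slope
- frame (a joint): angle of the aluminium diffuser frame (200 mm up the slope x 258 wide x 14 thick, white sheet in it) about the hinge at its upper edge: 0 = fully home, outer face flush with the tray's face; grows as it opens, stop at 0.85. Stiff friction hinge: it stays where left and takes about 1 to 4 N at the bottom rail to push shut. Shut, its lower edge is 22 mm up the slope from the pivot
- turnbutton (a joint): angle of the turnbutton about the face's outward normal, counter-clockwise seen from outside: 0 (or 6.28) = tongue straight up the slope, square across the rail; 1.57 = along the light box's +y; 3.14 = straight down the slope; 4.71 = along -y. Turns either way between -0.6 and 6.88 with steady friction (about 3 N pushed sideways 45 mm from the pivot) and stays where left
- button_tip (a point): middle of the free end of the turnbutton, 58 mm from the pivot: a steel tongue 69 mm long in all, 20 wide, from 2 to 10 mm out from the tray's face, with an upright thumb fin (8 mm wide, from 29 to 55 mm from the pivot, top 22 mm out from the face). It passes over the shut frame's rail with 2 mm to spare. Axes: x along the tongue from the pivot, z out of the face
- frame_hinge (a point): middle of the frame's hinge axis, which runs along the light box's y axis: 222 mm up the slope from the pivot, level with the tray's face
- frame_rail (a point): point on the frame: middle of the outer (upper) face of its bottom rail, a flat bar 40 mm wide and 258 mm long, 180 mm from the hinge axis. Its axes: x towards the hinge in the frame's plane, y along the rail, z out of the outer face
- bell_a: clear glass bell, 92 mm across the foot, 122 mm high, origin under its centre; stands beside the station; not to be disturbed
- bell_b: a second such glass bell; not to be disturbed
- cleaner: white plastic bottle, 60 mm across, 165 mm high, origin under its centre; not to be disturbed
- tape_dispenser: heavy grey desk tape dispenser, 150 x 58 x 96 mm, origin under its centre; not to be disturbed
- caliper: steel caliper lying flat, 190 mm long, 10 mm high, origin under the middle of its beam; not to be disturbed
- marker: marker pen lying flat, 137 mm long, 22 mm high, origin under its middle; not to be disturbed

How it is judged:
By the outcome, as a careful person would: the job done as asked, in the order asked, and still so for the second after the job is handed in, with the robot touching nothing.
It also fails if it takes over 48 s, if anything falls off the work surface, if the arm or the gripper's body presses on something with over 40 N, if the wrist force passes 120 N, or if a joint passes its speed limit or range.

## Working session

There is one attempt and no reset: what is moved stays moved. The work goes in short steps, Python scripts to look and compute and a tool call to move; the robot and the scene stay as the last step left them, time stands still between calls to the robot, and variables do not carry over. Pictures are saved under pics/ and viewed, and the job is handed in when it is done.

Besides the shell and the picture viewer there is one more tool, called after "Call:" by a JSON object that holds its "fn" and its "kwargs". play_rows: Moves the arm, as the interface text tells. Its arguments: {"type":"object","properties":{"increments":{"type":"string"},"hand":{"type":"number"},"squeeze":{"type":"number"}},"required":["increments"]}

```bash
mkdir -p pics; python3 - <<'E'
from workcell import get_obs, camera, workorder, manip
import cv2
print(get_obs()); print(manip.finger_overhang)
for n in ("scene","top","wrist"):
    c=camera(n); cv2.imwrite(f"pics/{n}0.png",c["img"])
    print(n,{k:v for k,v in c.items() if k!="img"})
E
```

```text
{'clock': 0.0, 'joint_pos': array([-1.16760971,  0.33285744, -0.06468247,  1.46095439,  0.02157666,
        1.34990342, -0.08850994]), 'joint_velocities': array([ 0.00080688,  0.00074584,  0.00145045,  0.00170589, -0.00110349,
        0.00037146,  0.00197338]), 'tau': array([-2.05964943e-04, -6.25435925e+01,  4.93380195e-02, -3.91602266e+01,
        1.63752283e-02,  9.67935717e-03,  5.63409543e-06]), 'position': array([0.25800236, 0.56885453, 0.23851865]), 'ee_rot': array([-0.38335265,  0.59477259,  0.38277591,  0.59394353]), 'ft_force': array([-0.05540029,  0.52667053,  0.25190572]), 'torque': array([-0.01769099,  0.05209924, -0.03909282]), 'grip_width': 1.0011667812380918}
0.008
scene {'fov_y': 57.77940501131608, 'cx': 315.2467406470979, 'cy': 192.46105751380895, 'distortion': array([0.02582784, 0.        , 0.        , 0.        , 0.        ]), 'R': array([[ 0.99635468,  0.08529506, -0.00145048],
       [ 0.08086525, -0.94975097, -0.30238041],
       [-0.02716914,  0.30116085, -0.95318623]]), 't': array([-0.53612027,  0.01742431,  1.18361002])}
top {'fov_y': 43.81213831668185, 'cx'
[... 156 characters left out ...]
73,  0.00386854],
       [-0.99916531, -0.00355527, -0.04069443],
       [ 0.04070765, -0.00372692, -0.99916415]]), 't': array([0.02722823, 0.54351448, 1.32899368])}
wrist {'fov_y': 69.01925328988632, 'cx': 319.9243811630195, 'cy': 201.6513689179504, 'distortion': array([-0.00432018,  0.        ,  0.        ,  0.        ,  0.        ]), 'tool_from_camera': array([[ 3.53657748e-04, -2.87094491e-01,  9.57902202e-01,
        -1.33433268e-01],
       [-7.16763013e-04, -9.57902088e-01, -2.87094192e-01,
         7.29764601e-02],
       [ 9.99999681e-01, -5.85055783e-04, -5.44548208e-04,
        -3.11225685e-04],
       [ 0.00000000e+00,  0.00000000e+00,  0.00000000e+00,
         1.00000000e+00]])}
```

View pics/scene0.png

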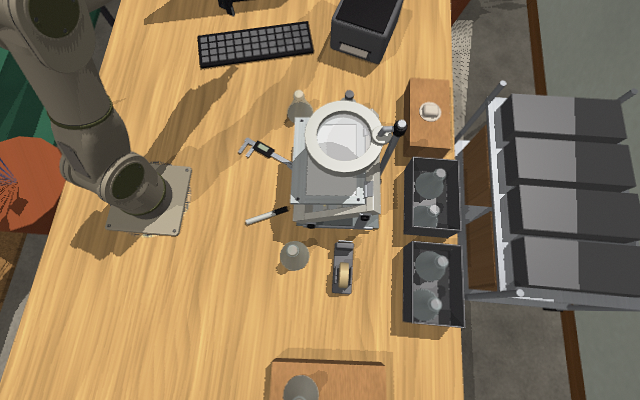

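View pics/top0.png

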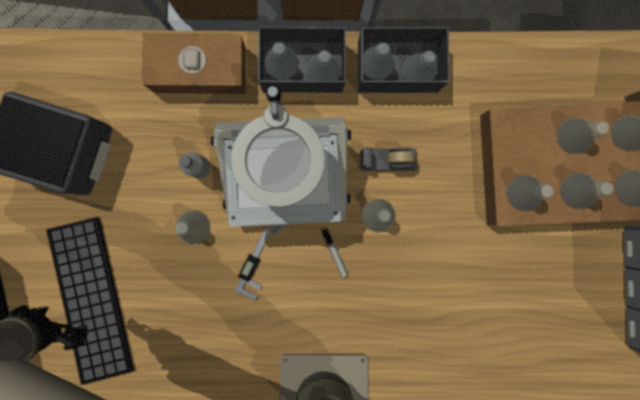

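View pics/wrist0.png

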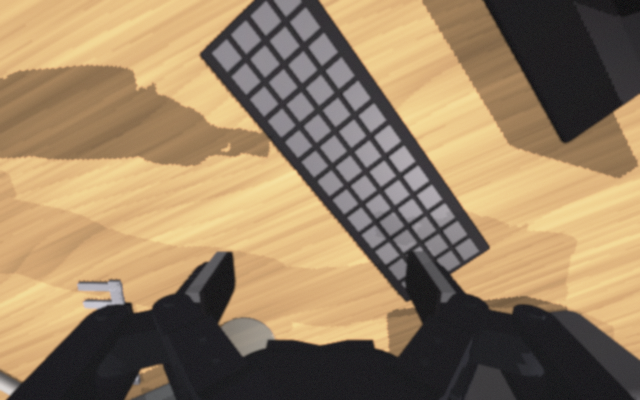

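```bash
python3 - <<'E'
import cv2
a=cv2.imread("pics/scene0.png")[80:260,220:420]; cv2.imwrite("pics/s0z.png",cv2.resize(a,None,fx=3.3,fy=3.3,interpolation=cv2.INTER_CUBIC))
a=cv2.imread("pics/top0.png")[80:300,150:430]; cv2.imwrite("pics/t0z.png",cv2.resize(a,None,fx=2.7,fy=2.7,interpolation=cv2.INTER_CUBIC))
E
```

```text
(no output)
```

View pics/s0z.png

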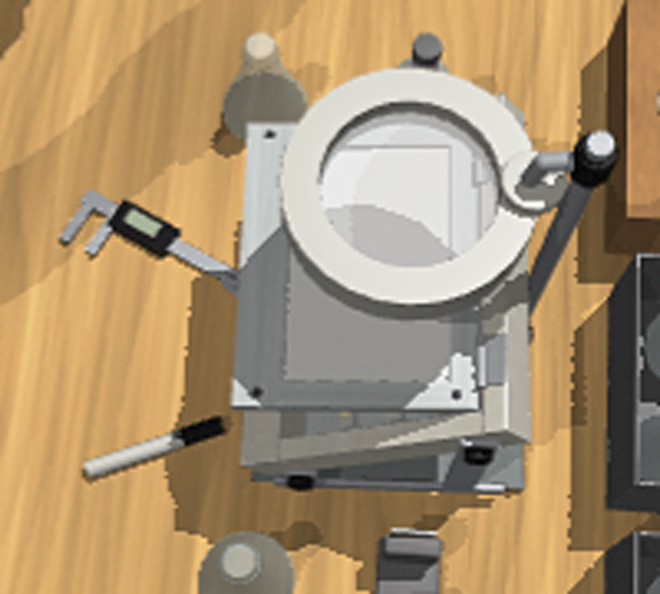

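View pics/t0z.png

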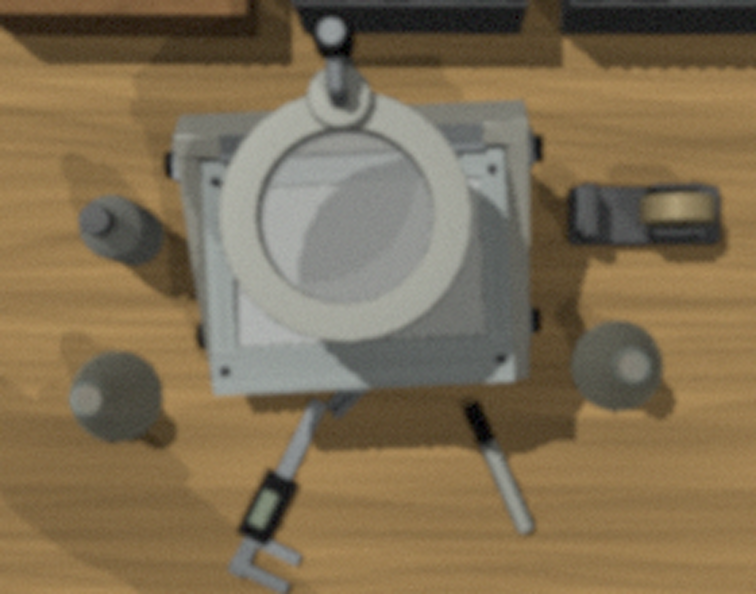

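```bash
cat > h.py <<'E'
import numpy as np, cv2
from scipy.spatial.transform import Rotation as Rn
CAL={}
def K(c): 
    f=200/np.tan(np.radians(c["fov_y"])/2); return np.array([[f,0,c["cx"]],[0,f,c["cy"]],[0,0,1]])
def Rt(c,obs=None):
    if "R" in c: return c["R"],c["t"]
    T=np.eye(4);T[:3,:3]=Rn.from_quat(obs["ee_rot"]).as_matrix();T[:3,3]=obs["position"]
    M=np.linalg.inv(T@c["tool_from_camera"]); return M[:3,:3],M[:3,3]
def ray(c,uv,obs=None):
    R,t=Rt(c,obs); n=cv2.undistortPoints(np.array([[uv]],float),K(c),c["distortion"])[0,0]
    d=R.T@np.array([*n,1.]); return -R.T@t, d/np.linalg.norm(d)
def tri(rays):
    A=sum(np.eye(3)-np.outer(d,d) for o,d in rays); b=sum((np.eye(3)-np.outer(d,d))@o for o,d in rays)
    X=np.linalg.solve(A,b); return X,[np.linalg.norm((np.eye(3)-np.outer(d,d))@(X-o)) for o,d in rays]
def plane(r,p,n): o,d=r; return o+d*(np.dot(n,p-o)/np.dot(n,d))
def proj(c,X,obs=None):
    R,t=Rt(c,obs); return cv2.projectPoints(np.atleast_2d(X).astype(float),cv2.Rodrigues(R)[0],t,K(c),c["distortion"])[0][:,0]
E
python3 - <<'E'
from h import *; from workcell import *
import numpy as np
s=camera("scene");t=camera("top")
np.set_printoptions(precision=4,suppress=True)
def T(z):return np.array(z)/2.7+[150,80]-.3
def S(z):return np.array(z)/3.3+[220,80]-.3
P={}
for n,a,b in [("NL",(225,372),(270,133)),("NR",(502,358),(257,393)),("FR",(490,170),(457,395))]:
    P[n],e=tri([ray(t,T(a)),ray(s,S(b))]); print(n,P[n],e)
d=P["NR"]-P["NL"]; print("len",np.linalg.norm(d),"yaw",np.degrees(np.arctan2(d[0],-d[1])), np.linalg.norm(P["FR"]-P["NR"]))
e=P["FR"]-P["NR"];print("elev",np.degrees(np.arctan2(e[2],np.hypot(e[0],e[1]))))
# ring centre at underside z .315; ring seen top z .35
ring=ray(t,T((346,215))); print(plane(ring,np.array([0,0,.35]),np.array([0,0,1.])))
ring=ray(s,S((410,185))); print(plane(ring,np.array([0,0,.35]),np.array([0,0,1.])))
for n,z in [("bellR",(617,366)),("bellL",(117,397)),("cl",(100,220))]: print(n,plane(ray(t,T(z)),np.array([0,0,.06]),np.array([0,0,1.])))
E
```

```text
NL [0.4793 0.2139 0.202 ] [np.float64(0.0012067923511960175), np.float64(0.0012067923511958772)]
NR [ 0.4918 -0.0223  0.2027] [np.float64(0.0010309852984860283), np.float64(0.0010309852984859247)]
FR [ 0.6527 -0.0116  0.2072] [np.float64(0.0013479023665841797), np.float64(0.0013479023665844054)]
len 0.23648247086979757 yaw 3.0318772535453817 0.16133011413248066
elev 1.6190584423836973
[0.5969 0.1014 0.35  ]
[0.5986 0.1001 0.35  ]
bellR [ 0.4838 -0.1399  0.06  ]
bellL [0.4526 0.3384 0.06  ]
cl [0.6223 0.3569 0.06  ]
```

```bash
cat > pl.py <<'E'
import sys,numpy as np
from scipy.spatial.transform import Rotation as Rn
from workcell import get_obs
def plan(target,az,n):
    o=get_obs(); p=o["position"]; M=Rn.from_quat(o["ee_rot"]).as_matrix()
    ps=np.arctan2(M[1,2],M[0,2]); th=(ps-az)/n; d=(np.array(target)-p)/n
    rows=[]
    for i in range(n):
        a=ps-th*i
        rows.append((-d[2], -d[0]*np.sin(a)+d[1]*np.cos(a), d[0]*np.cos(a)+d[1]*np.sin(a), th))
    print("; ".join("%.3f %.3f %.3f %.3f"%r for r in rows))
if __name__=="__main__":
    v=[float(x) for x in sys.argv[1:]]; plan(v[:3],np.radians(v[3]),int(v[4]))
E
python3 pl.py .38 .2 .33 3 16
```

```text
-0.006 -0.016 -0.018 0.068; -0.006 -0.018 -0.017 0.068; -0.006 -0.019 -0.015 0.068; -0.006 -0.020 -0.014 0.068; -0.006 -0.021 -0.013 0.068; -0.006 -0.021 -0.011 0.068; -0.006 -0.022 -0.010 0.068; -0.006 -0.023 -0.008 0.068; -0.006 -0.023 -0.007 0.068; -0.006 -0.024 -0.005 0.068; -0.006 -0.024 -0.003 0.068; -0.006 -0.024 -0.002 0.068; -0.006 -0.024 -0.000 0.068; -0.006 -0.024 0.002 0.068; -0.006 -0.024 0.003 0.068; -0.006 -0.024 0.005 0.068
```

Call:
{"fn": "play_rows", "kwargs": {"increments": "-0.006 -0.016 -0.018 0.068; -0.006 -0.018 -0.017 0.068; -0.006 -0.019 -0.015 0.068; -0.006 -0.020 -0.014 0.068; -0.006 -0.021 -0.013 0.068; -0.006 -0.021 -0.011 0.068; -0.006 -0.022 -0.010 0.068; -0.006 -0.023 -0.008 0.068; -0.006 -0.023 -0.007 0.068; -0.006 -0.024 -0.005 0.068; -0.006 -0.024 -0.003 0.068; -0.006 -0.024 -0.002 0.068; -0.006 -0.024 0 0.068; -0.006 -0.024 0.002 0.068; -0.006 -0.024 0.003 0.068; -0.006 -0.024 0.005 0.068; 0 0 0 0", "hand": -1}}

```text
clock: 1.95
position: [0.3794, 0.1779, 0.3389]
ee_rot: [0.001, 0.708, -0.002, 0.706]
ft_force: [0.1, 0.6, 0.6]
grip_width: 1.001
```

```bash
python3 - <<'E'
from workcell import *; import cv2
from scipy.spatial.transform import Rotation as R
o=get_obs();print(o["joint_pos"],R.from_quat(o["ee_rot"]).as_matrix().round(3))
for n in ("scene","wrist"):
    cv2.imwrite(f"pics/{n}1.png",camera(n)["img"])
a=cv2.imread("pics/scene1.png")[20:320,60:480]; cv2.imwrite("pics/s1z.png",cv2.resize(a,None,fx=1.9,fy=1.9,interpolation=cv2.INTER_CUBIC))
E
```

```text
[-0.83080114 -0.18377932  0.24413354  1.79866265  0.04441574  1.52390962
 -0.59676088] [[-0.002  0.004  1.   ]
 [-0.002  1.    -0.004]
 [-1.    -0.002 -0.002]]
```

View pics/s1z.png

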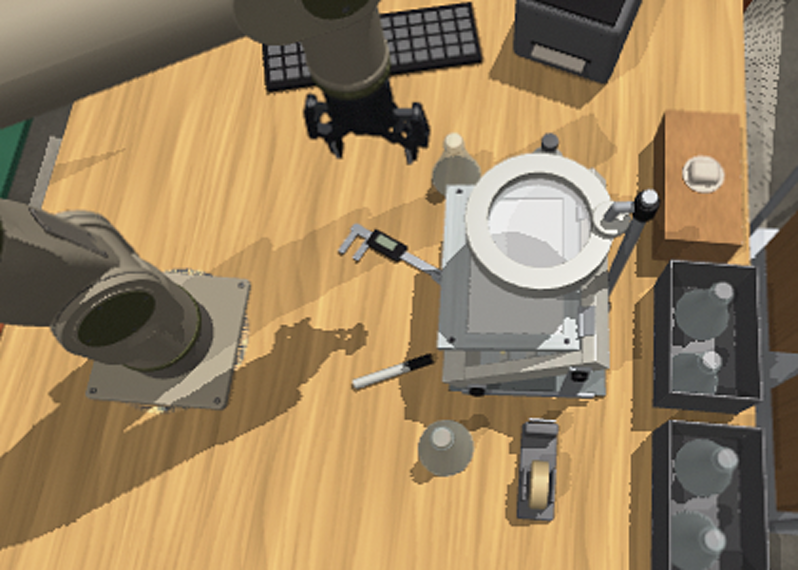

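View pics/wrist1.png

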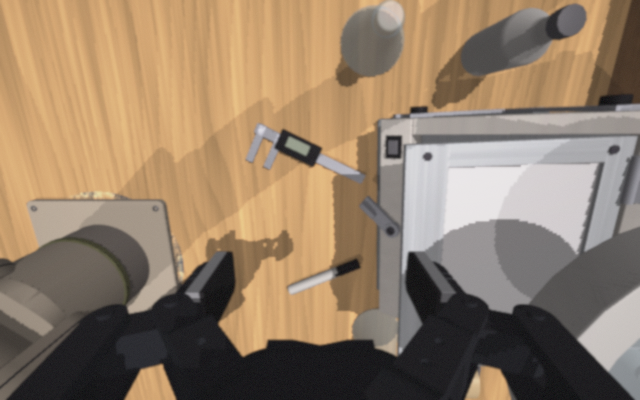

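```bash
cat > box.py <<'E'
from h import *
psi=np.radians(3.0); P0=np.array([.4835,.0957,.083])
a=np.radians(35)
def axes(psi=psi):
    X=np.array([np.cos(a)*np.cos(psi),np.cos(a)*np.sin(psi),np.sin(a)]); Y=np.array([-np.sin(psi),np.cos(psi),0]); return np.array([X,Y,np.cross(X,Y)]).T
B=axes()
def w(b): return P0+B@np.array(b,float)
E
python3 - <<'E'
from box import *; from workcell import *
np.set_printoptions(precision=4,suppress=True)
o=get_obs(); c=camera("wrist"); s=camera("scene"); cv2.imwrite("pics/w2.png",c["img"])
pts={"pivot":(0,0,10),"rimBL":(-22,150,0),"rimBR":(-22,-150,0),"rimTL":(245,150,0),"hinge":(222,0,0)}
for k,b in pts.items(): 
    X=w(np.array(b)/1000); print(k,X,proj(c,X,o),proj(s,X))
a=c["img"][90:340,340:640]; cv2.imwrite("pics/w2z.png",cv2.resize(a,None,fx=2.4,fy=2.4,interpolation=cv2.INTER_CUBIC))
E
```

```text
pivot [0.4778 0.0954 0.0912] [[391.1145 231.5272]] [[298.2741 172.218 ]]
rimBL [0.4577 0.2446 0.0704] [[380.5172 121.2676]] [[296.9581 131.1343]]
rimBR [ 0.4734 -0.055   0.0704] [[378.6419 312.3572]] [[292.1385 221.3735]]
rimTL [0.6761 0.256  0.2235] [[685.2312 112.453 ]] [[371.3475 108.2607]]
hinge [0.6651 0.1052 0.2103] [[604.6718 268.6742]] [[364.4549 158.8654]]
```

View pics/w2z.png

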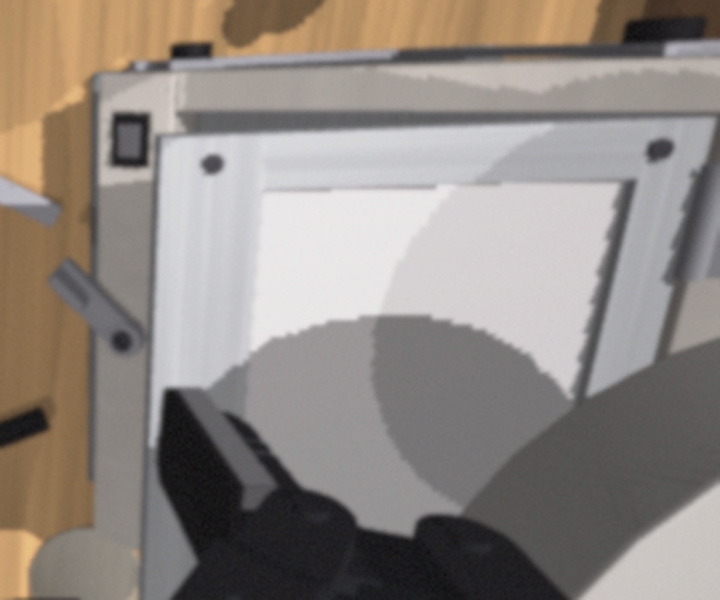

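```bash
python3 - <<'E'
from box import *; from workcell import *
np.set_printoptions(precision=4,suppress=True)
o=get_obs(); c=camera("wrist")
n=B[:,2]; 
def Z(z): return np.array(z)/2.4+[340,90]-.3
for z in [(60,268),(122,341)]:
    X=plane(ray(c,Z(z),o),w((0,0,.010)),n); b=B.T@(X-P0); print(X,b,np.linalg.norm(b[:2]),np.arctan2(b[1],b[0]))
T=np.eye(4);T[:3,:3]=Rn.from_quat(o["ee_rot"]).as_matrix();T[:3,3]=o["position"]
for x in (-.005,.008):
  for y in (-.011,.011):
    for z in (.0425,.057): print((x,y,z),proj(c,(T@[x,y,z,1])[:3],o))
E
python3 pl.py .43 .188 .25 0 5
```

```text
[0.4416 0.1339 0.0673] [-0.0417  0.0404  0.01  ] 0.05804850014928855 2.3720277260239193
[0.4765 0.0964 0.0904] [-0.0014  0.001   0.01  ] 0.0017795077487904993 2.5192154258131967
(-0.005, -0.011, 0.0425) [[404.2977 287.1281]]
(-0.005, -0.011, 0.057) [[432.9249 287.0772]]
(-0.005, 0.011, 0.0425) [[408.0709 247.4457]]
(-0.005, 0.011, 0.057) [[437.9862 247.405 ]]
(0.008, -0.011, 0.0425) [[397.7112 273.6668]]
(0.008, -0.011, 0.057) [[424.1124 273.6254]]
(0.008, 0.011, 0.0425) [[400.9017 236.6452]]
(0.008, 0.011, 0.057) [[428.3936 236.6121]]
0.017 0.001 0.011 0.001; 0.017 0.001 0.011 0.001; 0.017 0.001 0.011 0.001; 0.017 0.001 0.011 0.001; 0.017 0.001 0.011 0.001
```

Call:
{"fn": "play_rows", "kwargs": {"increments": "0.017 0.001 0.011 0; 0.017 0.001 0.011 0; 0.017 0.001 0.011 0; 0.017 0.001 0.011 0; 0.017 0.001 0.011 0; 0 0 0 0"}}

```text
clock: 2.8
position: [0.4318, 0.1926, 0.2478]
ee_rot: [-0.008, 0.709, 0.005, 0.705]
ft_force: [-0.0, 0.5, 1.0]
grip_width: 0.996
```

```bash
python3 - <<'E'
from workcell import *; import cv2
o=get_obs();print(o["joint_pos"],o["position"],o["ft_force"])
w=camera("wrist")["img"];s=camera("scene")["img"][60:260,200:420]
cv2.imwrite("pics/w3.png",w);cv2.imwrite("pics/s3.png",cv2.resize(s,None,fx=3,fy=3,interpolation=cv2.INTER_CUBIC))
E
```

```text
[-0.81433973 -0.01792577  0.29565689  1.8430834   0.00678009  1.32268733
 -0.50228908] [0.43180114 0.19255373 0.24782602] [-0.02722     0.48353892  0.97706596]
```

View pics/w3.png

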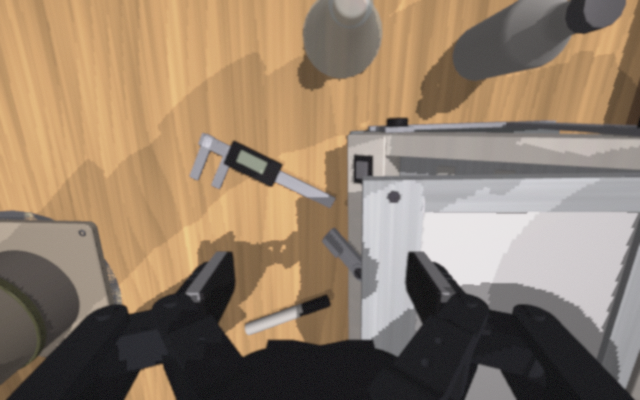

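View pics/s3.png

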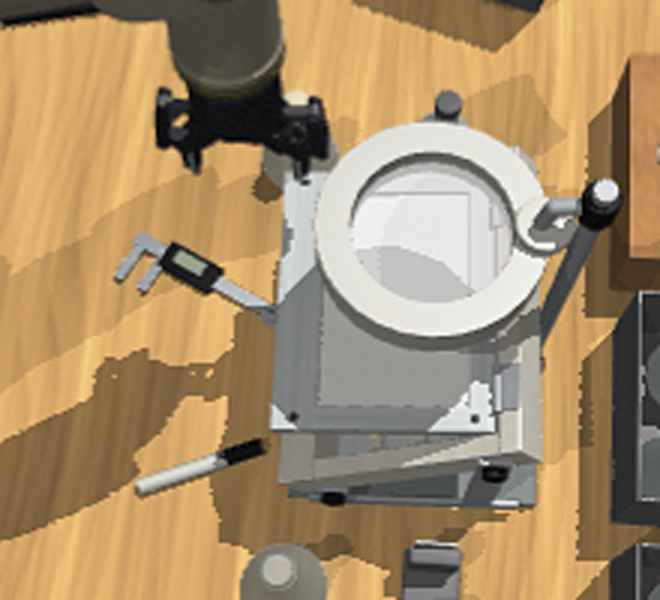

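Call:
{"fn": "play_rows", "kwargs": {"increments": "0.009 0 0 0; 0.009 0 0 0; 0.009 0 0 0; 0.009 0 0 0; 0.009 0 0.001 0; 0.007 0 0.001 0; 0.007 0 0.001 0; 0.007 0 0.001 0"}}

```text
clock: 3.7
position: [0.4354, 0.1944, 0.1819]
ee_rot: [-0.007, 0.707, 0.008, 0.707]
ft_force: [-0.6, 0.9, 2.8]
grip_width: 0.998
```

Call:
{"fn": "play_rows", "kwargs": {"increments": "0.007 0 0.001 0; 0.007 0 0.001 0; 0.007 0 0.001 0; 0.007 0 0.002 0; 0.007 0 0.002 0; 0.007 0 0.002 0; 0.006 0 0.002 0; 0.005 0 0.002 0; 0.004 0 0.002 0; 0.003 0 0.002 0"}}

```text
clock: 4.7
position: [0.4553, 0.1952, 0.1171]
ee_rot: [-0.007, 0.706, 0.008, 0.708]
ft_force: [-0.5, 0.1, 2.0]
grip_width: 1.001
```

```bash
python3 - <<'E'
from workcell import *; import cv2
o=get_obs();print(o["joint_pos"],o["position"],o["ft_force"])
w=camera("wrist")["img"];s=camera("scene")["img"][60:260,200:420]
cv2.imwrite("pics/w4.png",w);cv2.imwrite("pics/s4.png",cv2.resize(s,None,fx=3,fy=3,interpolation=cv2.INTER_CUBIC))
E
```

```text
[-0.78518163  0.15362241  0.31206519  1.96149801 -0.05536711  1.03132358
 -0.42799986] [0.45526615 0.19524233 0.11710121] [-0.52963796  0.05935705  1.99123227]
```

View pics/w4.png

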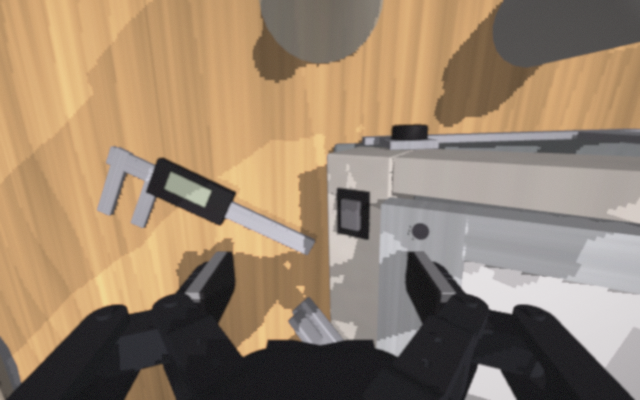

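View pics/s4.png

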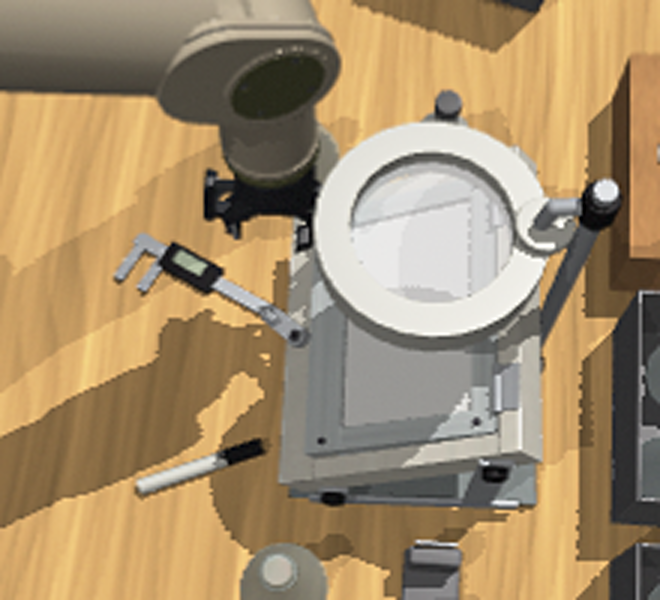

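Call:
{"fn": "play_rows", "kwargs": {"increments": "0.005 0 0 0; 0.005 0 0 0; 0.004 0 0.001 0; 0.003 0 0 0"}}

```text
clock: 5.2
position: [0.4566, 0.1953, 0.0994]
ee_rot: [-0.006, 0.706, 0.008, 0.708]
ft_force: [0.2, 0.2, 3.2]
grip_width: 1.001
```

Call:
{"fn": "play_rows", "kwargs": {"increments": "0.002 0 0 0; 0.002 0 0 0"}}

```text
clock: 5.4
position: [0.4573, 0.1955, 0.0977]
ee_rot: [-0.006, 0.706, 0.008, 0.709]
ft_force: [-19.0, -7.3, 39.9]
grip_width: 1.003
```

Call:
{"fn": "play_rows", "kwargs": {"increments": "-0.003 0 0 0; -0.008 0 -0.002 0; -0.015 0 -0.003 0; -0.02 0 -0.005 0; -0.02 0 -0.005 0; 0 0 0 0"}}

```text
clock: 6.0
position: [0.4395, 0.194, 0.1656]
ee_rot: [-0.006, 0.707, 0.007, 0.707]
ft_force: [0.0, 0.7, 1.0]
grip_width: 0.999
```

```bash
python3 - <<'E'
from workcell import *; import cv2
from box import *
o=get_obs();print(o["position"],o["ft_force"])
wc=camera("wrist");sc=camera("scene")
w_=wc["img"];s=sc["img"][60:260,200:420]
# predicted screws when shut
for n,b in [("NL",(.042,.118,0)),("NR",(.042,-.118,0)),("FR",(.202,-.118,0)),("edge",(.022,.129,0)),("edgeR",(.022,-.129,0))]:
    print(n,proj(wc,w(b),o),proj(sc,w(b)))
cv2.imwrite("pics/w5.png",w_);cv2.imwrite("pics/s5.png",cv2.resize(s,None,fx=3,fy=3,interpolation=cv2.INTER_CUBIC))
E
```

```text
[0.43948948 0.19402099 0.16559312] [0.01734618 0.72038786 0.97847317]
NL [[426.12607157 194.92822825]] [[312.65525285 135.42372971]]
NR [[407.78512447 442.51127298]] [[309.81983978 208.42445021]]
FR [[662.35836595 595.06954081]] [[358.12619084 201.05893288]]
edge [[398.51451764 176.54078875]] [[307.6298239  133.76145801]]
edgeR [[386.80772603 438.36634748]] [[304.18905315 212.86623495]]
```

View pics/w5.png

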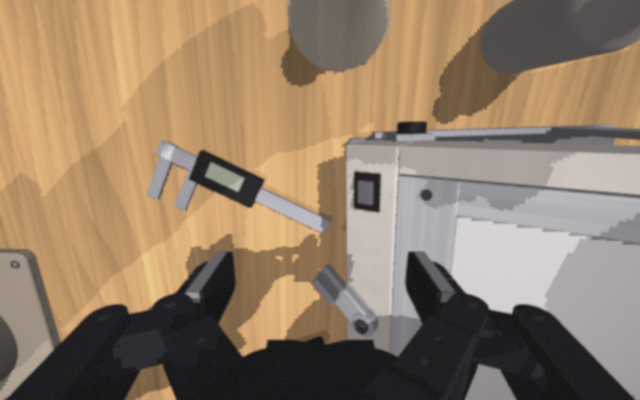

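View pics/s5.png

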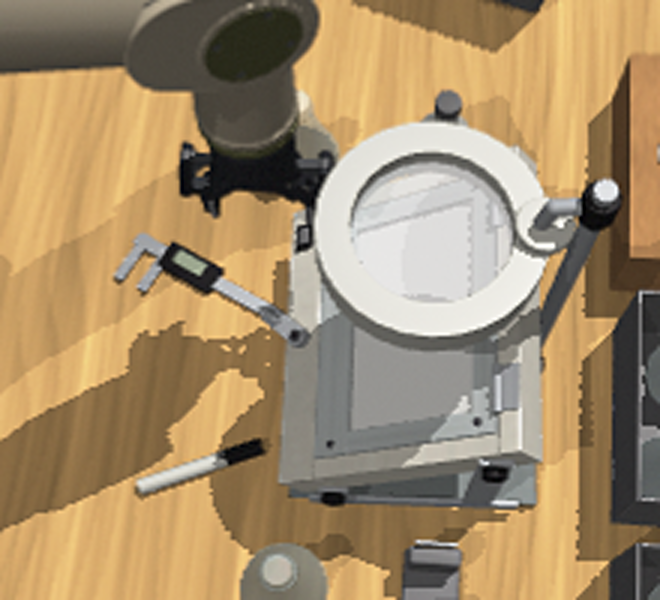

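```bash
cat > wp.py <<'E'
from box import *
def tcp(th,extra=0,o=.014,r=None):
    if r is None: r=.036 if th<.8 else .038
    u=np.array([np.cos(th),np.sin(th)]);n=np.array([-u[1],u[0]])
    d=.004+.0055*abs(n[0])+.011*abs(n[1])+extra
    C=r*u+d*n
    e=w((C[0]+.0005,C[1],o))
    return e-.0515*np.array([np.cos(psi),np.sin(psi),0])-[0,0,.0067], C
E
python3 - <<'E'
from wp import *; from workcell import get_obs
np.set_printoptions(precision=4,suppress=True)
M=Rn.from_quat(get_obs()["ee_rot"]).as_matrix();print("psi",np.degrees(np.arctan2(M[1,2],M[0,2])),M[:,0])
print(tcp(2.36,.015))
for th in [2.36,2.1,1.85,1.57,1.3,1.05,.8,.6,.4,.2,.1,0]: print(th,*tcp(th))
E
python3 pl.py .36 .105 .16 3 7
```

```text
psi 1.0849469108181111 [-0.0023 -0.0006 -1.    ]
(array([0.3845, 0.0955, 0.0602]), array([-0.0486,  0.005 ]))
2.36 [0.3925 0.1066 0.0662] [-0.038   0.0156]
2.1 [0.3973 0.1168 0.07  ] [-0.0315  0.0256]
1.85 [0.4045 0.1247 0.0753] [-0.0223  0.0331]
1.57 [0.4147 0.1302 0.0826] [-0.0095  0.038 ]
1.3 [0.421  0.1324 0.0871] [-0.0016  0.0399]
1.05 [0.4277 0.1329 0.0918] [0.0066 0.04  ]
0.8 [0.435  0.1313 0.0968] [0.0153 0.0381]
0.6 [0.4395 0.1271 0.0999] [0.0206 0.0337]
0.4 [0.4449 0.1227 0.1034] [0.0268 0.029 ]
0.2 [0.4496 0.1167 0.1065] [0.0321 0.0227]
0.1 [0.4515 0.1131 0.1077] [0.0343 0.019 ]
0 [0.4531 0.1091 0.1087] [0.036 0.015]
0.000 -0.012 -0.012 -0.005; 0.000 -0.012 -0.012 -0.005; 0.000 -0.012 -0.012 -0.005; 0.000 -0.012 -0.012 -0.005; 0.000 -0.012 -0.012 -0.005; 0.000 -0.012 -0.012 -0.005; 0.000 -0.012 -0.012 -0.005
```

Call:
{"fn": "play_rows", "kwargs": {"increments": "0 -0.012 -0.007 -0.004; 0 -0.012 -0.007 -0.004; 0 -0.012 -0.007 -0.004; 0 -0.012 -0.007 -0.004; 0.003 -0.012 -0.007 -0.004; 0.003 -0.012 -0.007 -0.004; 0.003 -0.012 -0.007 -0.004; 0.003 -0.012 -0.006 -0.003; 0 0 0 0"}}

```text
clock: 7.0
position: [0.3801, 0.0844, 0.1472]
ee_rot: [-0.019, 0.71, 0.017, 0.704]
ft_force: [0.2, -0.3, 0.6]
grip_width: 0.998
```

```bash
python3 - <<'E'
from workcell import *; import cv2
from scipy.spatial.transform import Rotation as R
o=get_obs();M=R.from_quat(o["ee_rot"]).as_matrix();print(o["joint_pos"],o["position"],o["ft_force"],M[:,0],M[:,2])
cv2.imwrite("pics/w6.png",camera("wrist")["img"])
E
python3 pl.py .385 .095 .065 3 8
```

```text
[-0.72507276 -0.13854398  0.36654129  2.16416692  0.0557162   1.11563891
 -0.33624154] [0.38006482 0.08443255 0.14723573] [ 0.16581208 -0.34736029  0.63576685] [-0.00742928 -0.00337395 -0.99996671] [ 0.99870104  0.05038478 -0.00758988]
0.010 0.001 0.001 -0.000; 0.010 0.001 0.001 -0.000; 0.010 0.001 0.001 -0.000; 0.010 0.001 0.001 -0.000; 0.010 0.001 0.001 -0.000; 0.010 0.001 0.001 -0.000; 0.010 0.001 0.001 -0.000; 0.010 0.001 0.001 -0.000
```

View pics/w6.png

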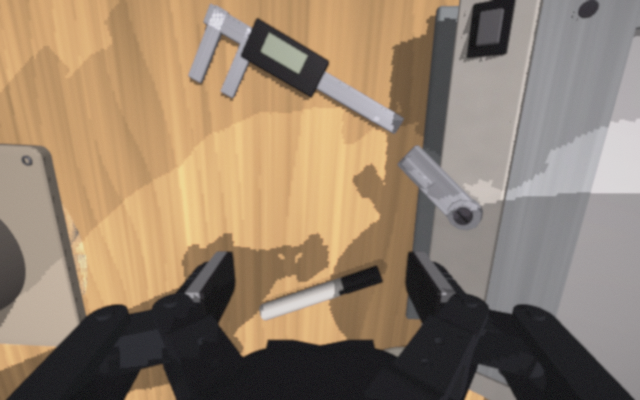

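Call:
{"fn": "play_rows", "kwargs": {"increments": "0.012 0 0.001 0; 0.012 0 0.001 0; 0.012 0.001 0.001 0; 0.012 0.001 0.001 0; 0.012 0.001 0.001 0; 0.011 0.001 0 0; 0.008 0.001 0 0; 0 0 0 0"}}

```text
clock: 7.85
position: [0.3887, 0.0952, 0.0673]
ee_rot: [-0.02, 0.707, 0.019, 0.706]
ft_force: [-0.3, 0.5, 0.5]
grip_width: 1.002
```

```bash
python3 - <<'E'
from workcell import *; import cv2
from scipy.spatial.transform import Rotation as R
o=get_obs();M=R.from_quat(o["ee_rot"]).as_matrix();print(o["joint_pos"],o["position"],o["ft_force"],M[:,0],M[:,2])
cv2.imwrite("pics/w7.png",camera("wrist")["img"])
E
python3 pl.py .3925 .1066 .066 3 3
```

```text
[-0.73214006  0.01488849  0.38326911  2.22741925 -0.00654707  0.90186525
 -0.28964334] [0.38867225 0.09520203 0.06730711] [-0.28093396  0.49295397  0.54742138] [-1.25258863e-03 -9.14710296e-04 -9.99998797e-01] [ 0.99847617  0.05516927 -0.00130115]
0.001 0.004 0.001 0.001; 0.001 0.004 0.001 0.001; 0.001 0.004 0.001 0.001
```

View pics/w7.png

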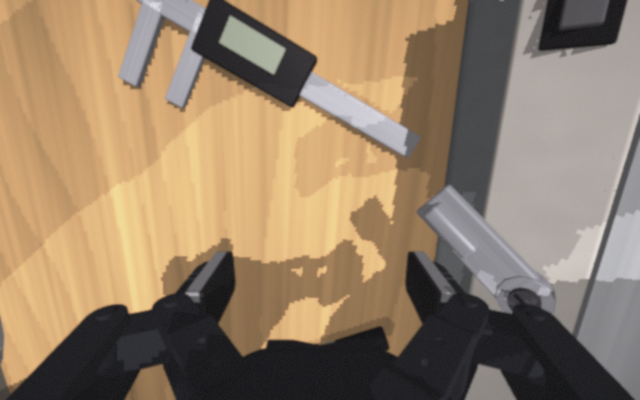

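Call:
{"fn": "play_rows", "kwargs": {"increments": "0.001 0.005 0.002 0; 0 0.005 0.002 0; -0.002 0.005 0.003 0; -0.002 0.005 0.003 0"}}

```text
clock: 8.3
position: [0.3981, 0.1155, 0.0717]
ee_rot: [-0.019, 0.708, 0.018, 0.706]
ft_force: [-3.3, -5.3, 1.2]
grip_width: 0.999
```

```bash
python3 pl.py .4045 .1247 .0753 3 3; python3 -c "
from workcell import *; import cv2
cv2.imwrite('pics/w8.png',camera('wrist')['img'])"
```

```text
-0.001 0.003 0.002 0.000; -0.001 0.003 0.002 0.000; -0.001 0.003 0.002 0.000
```

View pics/w8.png

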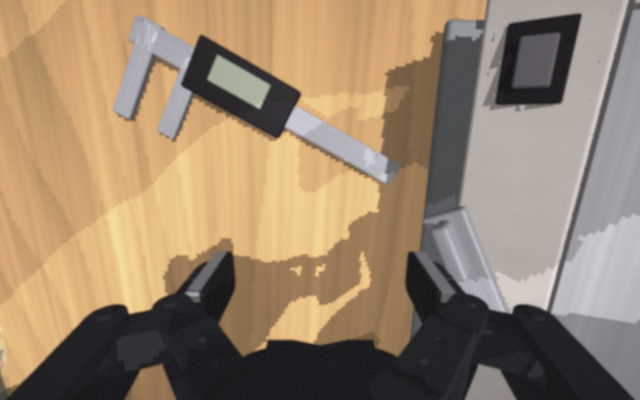

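Call:
{"fn": "play_rows", "kwargs": {"increments": "-0.002 0.004 0.003 0; -0.002 0.004 0.003 0; -0.003 0.002 0.004 0; -0.003 0.002 0.004 0"}}

```text
clock: 8.75
position: [0.4098, 0.1282, 0.0816]
ee_rot: [-0.02, 0.71, 0.017, 0.704]
ft_force: [-4.1, -3.1, -0.3]
grip_width: 0.998
```

```bash
python3 pl.py .421 .1324 .0871 3 3; python3 pl.py .4277 .1329 .0918 3 5; python3 -c "
from workcell import *; import cv2
cv2.imwrite('pics/w9.png',camera('wrist')['img'])"
```

```text
-0.002 0.001 0.004 -0.000; -0.002 0.001 0.004 -0.000; -0.002 0.001 0.004 -0.000
-0.002 0.001 0.004 -0.000; -0.002 0.001 0.004 -0.000; -0.002 0.001 0.004 -0.000; -0.002 0.001 0.004 -0.000; -0.002 0.001 0.004 -0.000
```

View pics/w9.png

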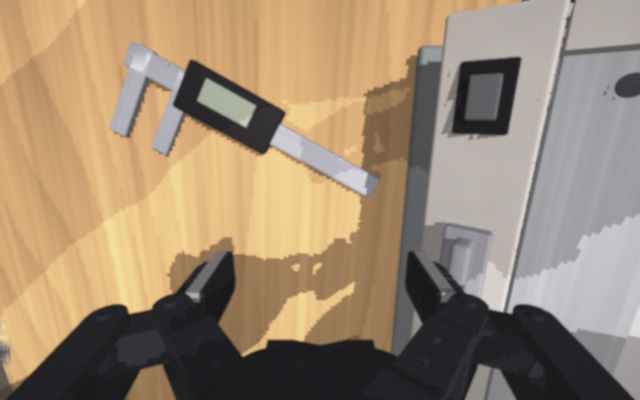

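Call:
{"fn": "play_rows", "kwargs": {"increments": "-0.001 0.001 0.004 0; -0.002 0.001 0.004 0; -0.002 0.001 0.004 0; -0.002 0 0.004 0; -0.003 0 0.003 0"}}

```text
clock: 9.3
position: [0.4262, 0.1329, 0.091]
ee_rot: [-0.021, 0.712, 0.017, 0.701]
ft_force: [-3.6, -0.5, -0.7]
grip_width: 0.997
```

```bash
python3 pl.py .435 .1313 .0968 3 3; python3 pl.py .4395 .1271 .0999 3 4; python3 -c "
from workcell import *; import cv2
cv2.imwrite('pics/w10.png',camera('wrist')['img'])"
```

```text
-0.002 -0.001 0.003 0.000; -0.002 -0.001 0.003 0.000; -0.002 -0.001 0.003 0.000
-0.002 -0.002 0.003 0.000; -0.002 -0.002 0.003 0.000; -0.002 -0.002 0.003 0.000; -0.002 -0.002 0.003 0.000
```

View pics/w10.png

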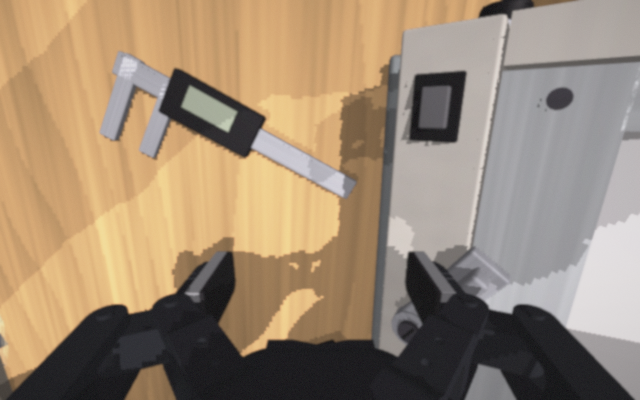

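Call:
{"fn": "play_rows", "kwargs": {"increments": "-0.003 -0.001 0.004 0; -0.003 -0.001 0.004 0; -0.002 -0.002 0.003 0; -0.002 -0.002 0.002 0"}}

```text
clock: 9.75
position: [0.4408, 0.1289, 0.102]
ee_rot: [-0.021, 0.712, 0.018, 0.702]
ft_force: [-2.4, 0.4, -1.8]
grip_width: 0.999
```

```bash
python3 pl.py .4449 .1227 .1034 3 3; python3 -c "
from workcell import *; import cv2
cv2.imwrite('pics/w11.png',camera('wrist')['img'])
a=camera('top')['img'][100:260,200:400]; cv2.imwrite('pics/t11.png',cv2.resize(a,None,fx=3.5,fy=3.5,interpolation=cv2.INTER_CUBIC))
a=camera('scene')['img'][60:260,200:420]; cv2.imwrite('pics/s11.png',cv2.resize(a,None,fx=3,fy=3,interpolation=cv2.INTER_CUBIC))"
```

```text
-0.000 -0.002 0.001 0.001; -0.000 -0.002 0.001 0.001; -0.000 -0.002 0.001 0.001
```

View pics/w11.png

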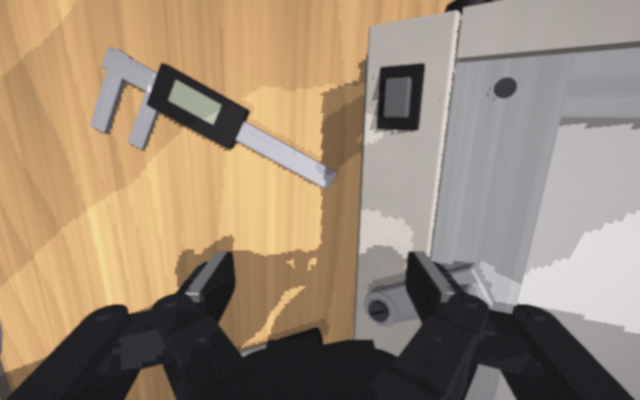

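View pics/t11.png

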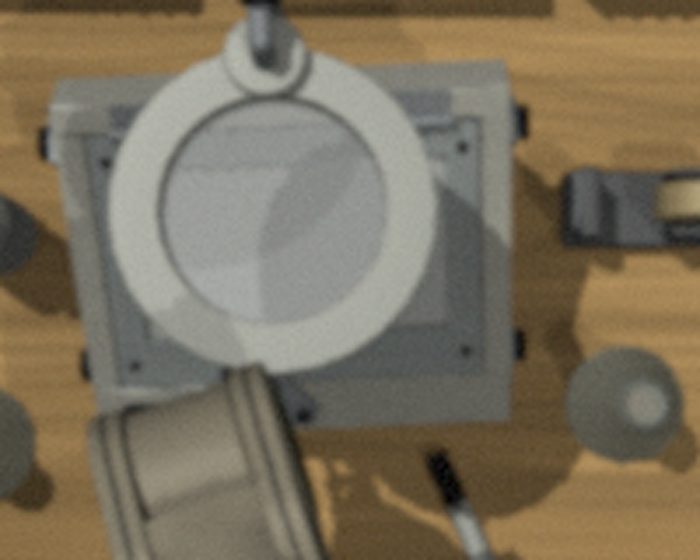

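View pics/s11.png

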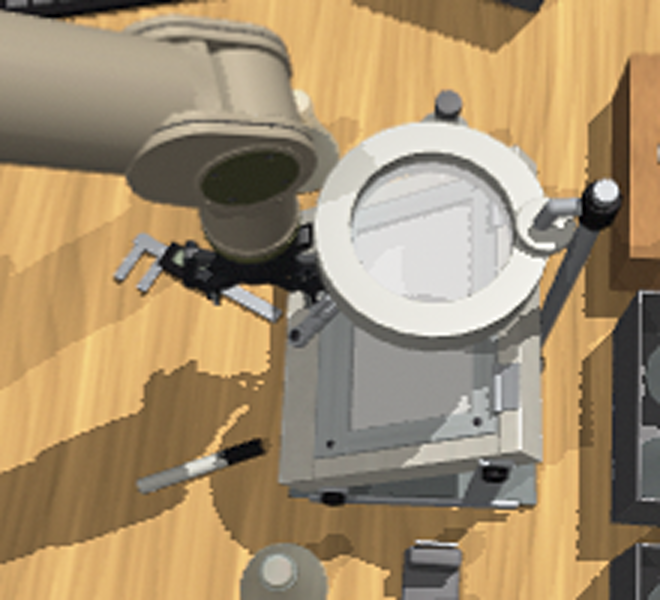

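```bash
python3 - <<'E'
from box import *; from workcell import *
np.set_printoptions(precision=4,suppress=True)
s=camera("scene");t=camera("top");o=get_obs()
rt=ray(t,(272.5,205.5))
for h in (.315,.35,.4,.45,.5): print(h,plane(rt,np.array([0,0,h]),np.array([0,0,1.])))
for sp in [(303,110),(306,112),(300,108)]: print(tri([rt,ray(s,sp)]))
# ring outline check & tool axis points in scene
for k in (0,.1,.15,.2,.25,.3,.35,.4):
    X=o["position"]+[0,0,k]; print(k,proj(s,X),proj(t,X))
for th in (np.pi,np.pi*.9,np.pi*1.1):
    X=np.array([.5977+.095*np.cos(th),.1007+.095*np.sin(th),.35]);print("ring",proj(t,X),proj(s,X))
E
```

```text
0.315 [0.5043 0.1143 0.315 ]
0.35 [0.5037 0.1116 0.35  ]
0.4 [0.503  0.1077 0.4   ]
0.45 [0.5023 0.1039 0.45  ]
0.5 [0.5015 0.1    0.5   ]
(array([0.5029, 0.1042, 0.447 ]), [np.float64(0.0006351343227646806), np.float64(0.0006351343227645227)])
(array([0.506 , 0.1056, 0.4362]), [np.float64(0.0035935699012351295), np.float64(0.0035935699012349127)])
(array([0.5   , 0.1027, 0.4579]), [np.float64(0.002242005666853047), np.float64(0.002242005666852988)])
0 [[287.2369 159.8387]] [[273.103  232.1171]]
0.1 [[284.5547 146.0008]] [[269.7876 233.7843]]
0.15 [[283.0142 138.0573]] [[267.9026 234.7323]]
0.2 [[281.313  129.2878]] [[265.8371 235.7711]]
0.25 [[279.4241 119.5557]] [[263.5639 236.9144]]
0.3 [[277.3147 108.6919]] [[261.0498 238.1788]]
0.35 [[274.9432  96.4849]] [[258.2545 239.5847]]
0.4 [[272.2572  82.6666]] [[255.1281 241.1573]]
ring [[277.9307 206.0382]] [[303.875  132.4458]]
ring [[263.3204 203.6748]] [[306.9431 121.6274]]
ring [[292.5604 203.7728]] [[304.6589 143.7803]]
```

Call:
{"fn": "play_rows", "kwargs": {"increments": "0 -0.003 0.001 0; 0 -0.003 0.001 0; -0.001 -0.003 0.001 0; -0.001 -0.003 0.001 0"}}

```text
clock: 10.4
position: [0.4466, 0.1186, 0.105]
ee_rot: [-0.021, 0.711, 0.02, 0.703]
ft_force: [-0.1, 3.2, -2.7]
grip_width: 0.999
```

```bash
python3 pl.py .4495 .1131 .1065 3 2; python3 -c "
from workcell import *; import cv2
print(get_obs()['ft_force'])
cv2.imwrite('pics/w12.png',camera('wrist')['img'])
a=camera('scene')['img'][80:240,240:400]; cv2.imwrite('pics/s12.png',cv2.resize(a,None,fx=3.5,fy=3.5,interpolation=cv2.INTER_CUBIC))"
```

```text
-0.001 -0.003 0.001 0.003; -0.001 -0.003 0.001 0.003
[-0.13757396  3.21048446 -2.73993896]
```

View pics/w12.png

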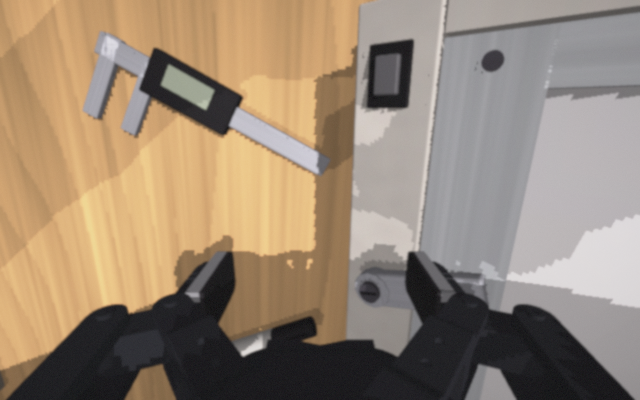

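View pics/s12.png

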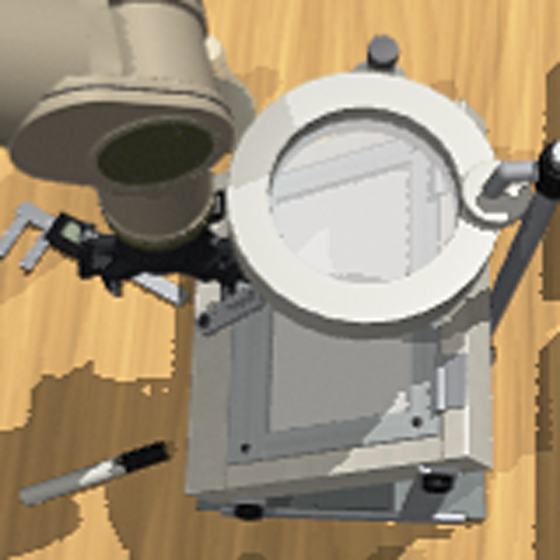

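Call:
{"fn": "play_rows", "kwargs": {"increments": "-0.001 -0.003 0.001 0; 0 -0.003 0.001 0; 0 -0.001 0.001 0"}}

```text
clock: 10.8
position: [0.4499, 0.1109, 0.1058]
ee_rot: [-0.021, 0.711, 0.02, 0.703]
ft_force: [-2.9, 3.9, 0.1]
grip_width: 1.0
```

```bash
python3 -c "
from workcell import *; import cv2
from h import *
o=get_obs();M=Rn.from_quat(o['ee_rot']).as_matrix();print(o['position'],o['ft_force'],M[:,0],M[:,2])
cv2.imwrite('pics/w13.png',camera('wrist')['img'])
a=camera('scene')['img'][110:210,260:340]; cv2.imwrite('pics/s13.png',cv2.resize(a,None,fx=6,fy=6,interpolation=cv2.INTER_CUBIC))"
```

```text
[0.44987314 0.11086506 0.10581886] [-2.9457084   3.91226716  0.05310674] [-0.0120507  -0.00169026 -0.99992596] [ 0.99831122  0.05681226 -0.01212728]
```

View pics/w13.png

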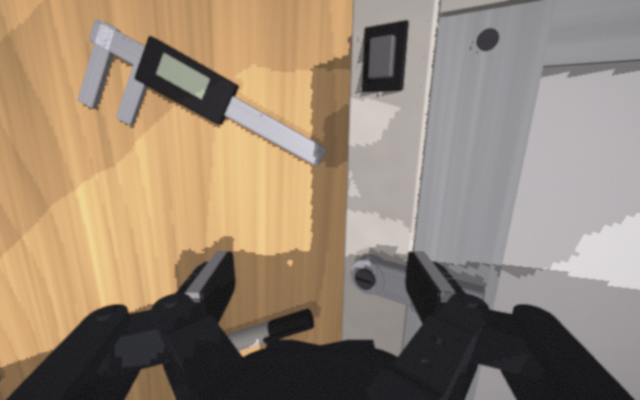

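View pics/s13.png

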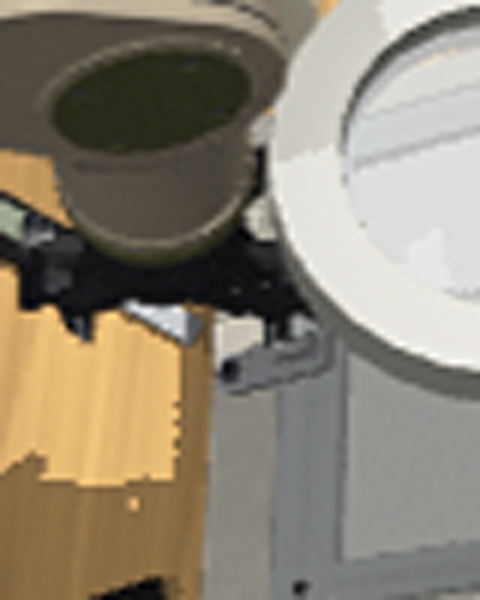

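```bash
python3 - <<'E'
from box import *; from workcell import *
np.set_printoptions(precision=1,suppress=True)
s=camera("scene");o=get_obs();c=camera("wrist")
for th in (0,.05,.1,.2):
    R=lambda p:(p[0]*np.cos(th)-p[1]*np.sin(th),p[0]*np.sin(th)+p[1]*np.cos(th),p[2])
    L=[(.058,-.010,.010),(.058,.010,.010),(0,-.010,.010),(0,.010,.01),(.055,0,.022),(.029,0,.022)]
    P=np.array([w(R(p)) for p in L])
    print(th,((proj(s,P)-[260,110]+.5)*6).tolist(),"\n   ",proj(c,P,o).tolist())
a=c["img"][230:350,330:530]; cv2.imwrite("pics/w13z.png",cv2.resize(a,None,fx=4,fy=4,interpolation=cv2.INTER_CUBIC))
E
```

```text
0 [[324.4279983620319, 374.24077581201794], [325.81007191433264, 336.6640626438062], [231.7221144348714, 394.657002227335], [233.56234010043204, 358.05753655458295], [306.0999892749568, 348.8263359102516], [263.92895321145784, 358.50576420870067]] 
    [[476.4389653850001, 334.20285004904304], [483.4870555127818, 297.91908537596225], [366.35040594818093, 292.25223259497267], [368.1178115567032, 261.5656957475982], [468.0204319373816, 328.5758520194466], [409.6832707478361, 306.59969426348533]]
0.05 [[325.33319327317815, 368.5890584356112], [325.07194821435064, 331.49400817197494], [232.499162424161, 394.4631837116504], [232.7894038979, 358.25920039936005], [306.1927976406412, 343.66000373282293], [263.99485954664976, 355.8128884401307]] 
    [[478.4373220917554, 329.4881150310518], [483.13225330802857, 291.9826826356344], [367.12264363833793, 292.52790974544587], [367.3179120236264, 261.33358907647846], [468.8067585075647, 323.2709215171466], [409.88838253679273, 304.0310857445715]]
0.1 [[325.99830425614095, 362.9643048807706], [324.0987524429196, 326.45028183698514], [233.2769530093
[... 199 characters left out ...]
482.40550249015746, 285.95573374205173], [367.897707913375, 292.7666658555246], [366.5205208575836, 261.14243980366706], [469.25219390607253, 317.7906246880967], [409.94697650714454, 301.40030077349616]]
0.2 [[326.6036431046016, 351.8567999919697], [321.4614750373611, 316.79373643776023], [234.82691369051884, 393.61042683347404], [230.47831929684503, 359.13075032905186], [305.1196644607345, 328.65668613340654], [263.49722979104683, 347.976138979554]] 
    [[482.5097662404826, 314.0079965900742], [479.8370027779945, 273.7373696467985], [369.44892406322356, 293.1304549171334], [364.9414880201317, 260.8840358363709], [469.0921531718466, 306.3905704611484], [409.6199247478343, 295.986371140717]]
```

View pics/w13z.png

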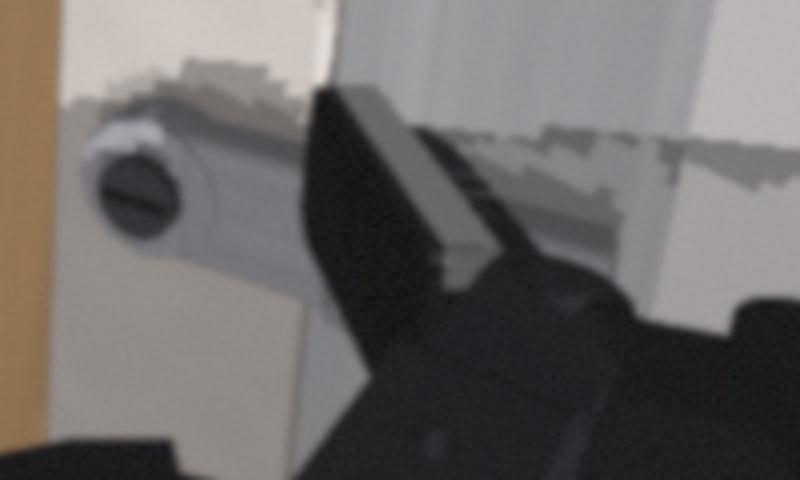

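Call:
{"fn": "play_rows", "kwargs": {"increments": "0 -0.0015 0 0; 0 -0.001 0 0"}}

```text
clock: 11.2
position: [0.4504, 0.1087, 0.1059]
ee_rot: [-0.021, 0.711, 0.02, 0.703]
ft_force: [-1.5, 4.1, 0.6]
grip_width: 1.002
```

```bash
python3 - <<'E'
from workcell import *
import cv2
o=get_obs(); print(o["position"],o["ft_force"])
a=camera("wrist")["img"][230:350,330:530]; cv2.imwrite("pics/w14z.png",cv2.resize(a,None,fx=4,fy=4,interpolation=cv2.INTER_CUBIC))
E
```

```text
[0.4503743  0.10873498 0.10588609] [-1.47558165  4.08192137  0.62228547]
```

View pics/w14z.png

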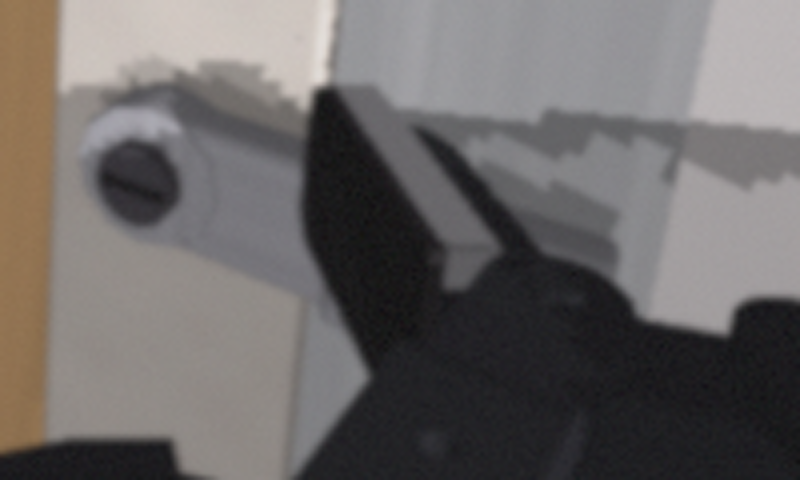

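Call:
{"fn": "play_rows", "kwargs": {"increments": "0 0.004 0 0; 0 0.008 0 0; -0.005 0.01 -0.004 0; -0.015 0.01 -0.01 0; -0.02 0.005 -0.012 0; -0.03 0 -0.012 0; -0.03 0 -0.01 0; -0.02 0 -0.005 0; 0 0 0 0; 0 0 0 0"}}

```text
clock: 12.25
position: [0.393, 0.1472, 0.2326]
ee_rot: [-0.022, 0.71, 0.018, 0.704]
ft_force: [-0.1, 0.3, -0.2]
grip_width: 0.995
```

```bash
python3 - <<'E'
from box import *; from workcell import *
np.set_printoptions(precision=1,suppress=True)
o=get_obs(); c=camera("wrist"); s=camera("scene"); print(o["position"],o["ft_force"])
cv2.imwrite("pics/w15.png",c["img"])
pv=proj(c,w((0,0,.01)),o)[0]; tp=proj(c,w((.058,0,.01)),o)[0]; print(pv,tp,proj(s,w((0,0,.01))),proj(s,w((.058,0,.01))))
x0,y0=int(pv[0])-50,int(pv[1])-70; print(x0,y0)
a=c["img"][y0:y0+120,x0:x0+160]; cv2.imwrite("pics/w15z.png",cv2.resize(a,None,fx=5,fy=5,interpolation=cv2.INTER_CUBIC))
a=s["img"][80:220,260:400]; cv2.imwrite("pics/s15z.png",cv2.resize(a,None,fx=4,fy=4,interpolation=cv2.INTER_CUBIC))
E
```

```text
[0.4 0.1 0.2] [-0.1  0.3 -0.2]
[400.5 244.5] [461.4 260.5] [[298.3 172.2]] [[313.7 168.7]]
350 174
```

View pics/w15z.png

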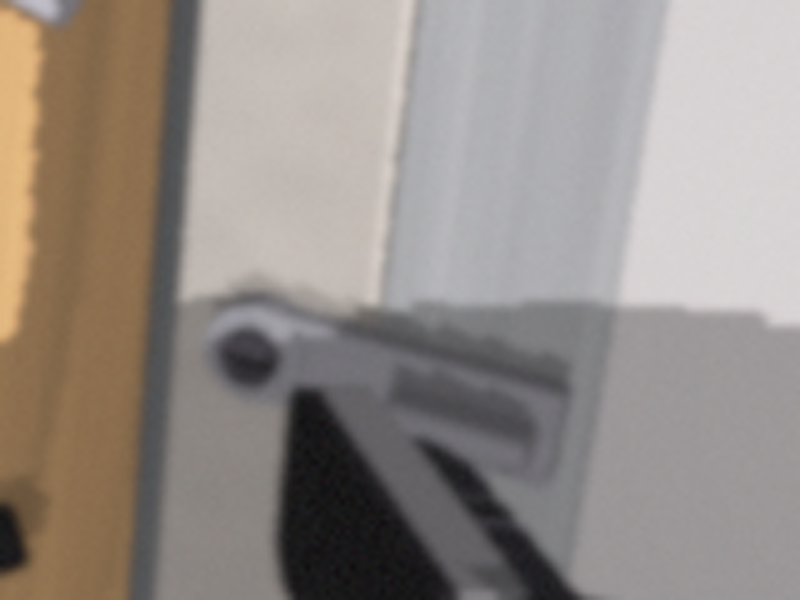

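View pics/w15.png

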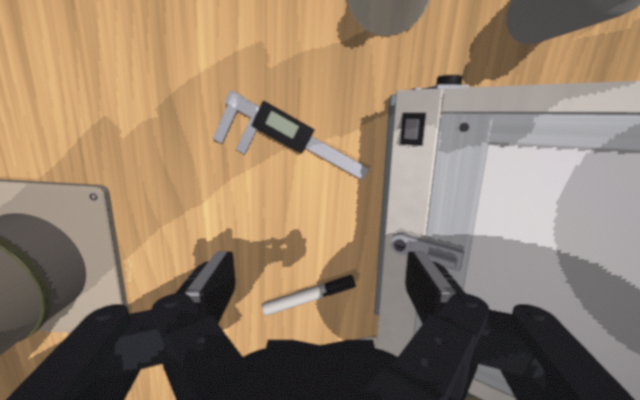

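View pics/s15z.png

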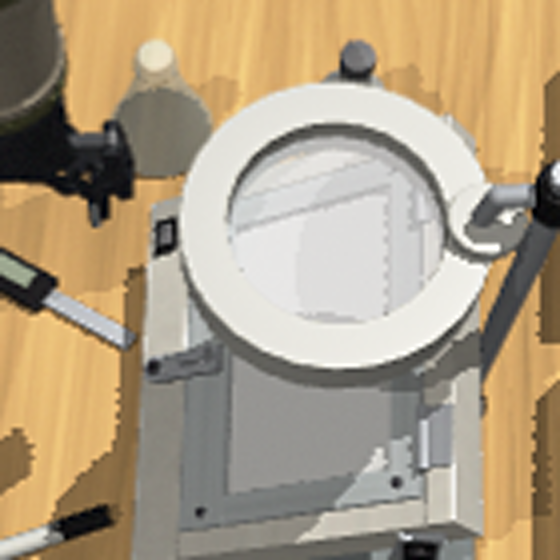

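```bash
python3 - <<'E'
from box import *; from workcell import *
np.set_printoptions(precision=4,suppress=True)
o=get_obs(); c=camera("wrist")
g=lambda z:B.T@(plane(ray(c,np.array(z)/5+[349.6,173.6],o),w((0,0,.010)),B[:,2])-P0)
a,b,p=g((570,385)),g((550,480)),g((248,355))
print(a,b,p); d=(a+b)/2-p; print("th tip-pivot",np.arctan2(d[1],d[0]),"len",np.linalg.norm(d)); e=b-a; print("th end",np.arctan2(e[0],-e[1]))
e=g((565,372))-g((300,318)); print("edge",np.arctan2(e[1],e[0]))
# frame rail edge line direction in image (on face plane): two points on rim/frame seam
g0=lambda z:B.T@(plane(ray(c,np.array(z)/5+[349.6,173.6],o),w((0,0,0)),B[:,2])-P0)
print("seam",g0((415,5)),g0((381,295)))
print("NLscrew pred",proj(c,w((.042,.118,0)),o))
E
```

```text
[0.058 0.01  0.01 ] [ 0.0573 -0.0097  0.01  ] [-0.0018 -0.0007  0.01  ]
th tip-pivot 0.014071395251643073 len 0.05939686458226326
th end -0.03682582664642131
edge 0.042439045828877635
seam [ 0.0206  0.0739 -0.    ] [ 0.0207  0.0149 -0.    ]
NLscrew pred [[464.259  127.0712]]
```

```bash
python3 -c "
from workcell import *
print(workorder.hand_in()); print(get_obs()['clock'])"
```

```text
the job is handed in; nothing more can be done
None
the job is handed in; nothing more can be done
```

The frame is shut fully home and the turnbutton stands square across its bottom rail. I handed the job in at about 12.3 s on the clock, and the hand-in gave no verdict.

- **Arm and tool:** The moves only allow a turn about the tool's own axis, so I could not tilt the tool square to the slope. I kept the gripper upright on the robot's side of the lamp and worked with the open forward finger. Estimated clearance to the lamp ring was about 8 mm at the closest, and I saw no sign of contact.
- **Frame:** I pressed the left part of the rail down until it met the stop. Afterwards two corner screws appeared within 1 px of where they should be when shut. One was still there after the button was turned.
- **Pressing force:** The last press at the stop read about 40 N on z (45 N in all). It came through the fingertip on the frame, so I do not expect it to count against the 40 N limit for the arm or gripper body.
- **Turnbutton:** I pushed the fin round from about 2.36 rad to 0. The final wrist view gives 0.01 rad from pivot to tip. Its edges read -0.04 and +0.04, so the measurements disagree by a few hundredths.
- **Surroundings:** The caliper and marker looked unmoved in the last views, as did bell_a/b and the cleaner where they were in view. I did not measure any of them. The tape dispenser and the bell beside it were last seen in place before the final swing and are on the far side from it. The arm finished clear of everything, with wrist force near zero.

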